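# Load the bent bracket on the slide and index it to the notch

## Robot

A 6-joint arm with a two-finger parallel gripper is mounted at the origin on a cart in front of the work surface, level with it; the furniture and walls round the work are solid. World frame = base frame: x ahead of the robot, y to its left, z up, the work surface at z = 0. Lengths are in m, angles in rad, forces in N, time in s.
With the tool pointing down it reaches from about 0.35 to 0.775 m from the base axis. Payload 7.3 kg.
Tool frame: the origin (TCP) lies at the very end of the fingers, on their centre line; the grasp point (between the pads) lies 19 mm behind it; x points along the fingers, y is the direction in which the jaws open and shut, and the axes are right-handed (so a half turn about x gives the same grasp; the last joint's range is limited). The gripper opens to 92 mm and grips with 3 to 60 N. Pads are 19 mm wide; open, the fingers measure 130 mm over their backs; the gripper's body (75 mm by 190 mm) begins 47 mm behind the grasp point.
Start: joints at [-1.33, 0.342, 1.524, -0, 1.275, -0.146], TCP at [0.198, -0.486, 0.227] pointing down, gripper open.
Joint ranges: [-2.53, 2.53], [-0.77, 2.02], [0.04, 2.7], [-1, 4.14], [0.28, 2.66], [-3.11, 3.11]. Speed limits (rad/s): [2.57, 2.57, 3.14, 3.14, 3.14, 3.14].

## Interface

Orientations are given as [roll, pitch, yaw] about the fixed x, y, z axes, in that order (R = Rz(yaw) Ry(pitch) Rx(roll)).
In Python, from cell import observe, vision, job gives the robot as it stands.
- The arm moves only by the tool send_rows, never from a script. Its argument "motion" is a list of rows, each an object with "hand": the opening, from -1 (shut) to 1 (fully open), so that 0 is half open; "slide": the shift along the tool's x, y, z in mm, a list of three; "spin": the turn about the tool's x in rad. In form: [{"hand": hand, "slide": [tx, ty, tz], "spin": spin}, ...]. A call has 1 to 8 rows; each row shifts and turns the pose as measured when the row begins, along the tool's axes as they then stand; what a row does not reach is not made up. A row lasts 1/10 s, in which the tool goes at most 50 mm and 8.59 degrees, less where a joint would pass 70% of its speed; a pose out of reach is approached as far as the arm can. A call with a gripper value outside its range is refused whole. The fingers move at their own pace and stop on an object; "grip_force" is the grip in N (left out, the last holds). Time passes only in rows, so rows that do not move let the fingers close. It gives the time, the measured TCP pose, the force and the opening at its end, in the units of the state.
- observe(): the state, without advancing time (a new reading comes with each control period).
- vision.read_camera(name): name is "scene" or "top" or "wrist"; returns a dict with "pixels" (400x640x3 uint8, blue, green, red), "range_z" (400x640 float32, m along the optical axis (not along the pixel's ray), 0 where there is no reading), "fx", "fy", "cx", "cy" (pixels), "world_from_camera" (4x4, takes a point from camera to world coordinates); the wrist camera has in their place "T_tool_cam" (4x4, takes a point from camera to tool coordinates, whose origin is the TCP and whose axes are the tool frame's). Camera axes: x right, y down, z forward; pixel columns grow to the right and rows downward; lengths in m; the calibration is good to about 2 mm. A picture is of the moment at which its call begins: read the wrist's pose just before it.
- job.hand_in(): hands the job in, once; it reports no verdict.
Trained networks look in a picture, given as the dict that the camera call returned (one of the last four; its "shot" number tells which), for a name from the list of things; names that differ only in an ending like _2 or _b are one class to them, and where a whole thing is asked for, a point or a joint stands for the part that bears it (a point fixed in the world has none). Each returns a list of dicts, best first, with "conf" (0 to 1); they miss things now and then, are a little off and sometimes report something else, mostly with a low value. They report only what shows in the picture. A call takes as long as a camera call. They do not tell look-alikes from the thing itself.
- vision.search_frame(picture, thing): "uv" ([column, row] in pixels, amid what is visible of it).
- vision.cut_out(picture, thing): "mask" (400x640 bool, what is visible of it) and "uv" ([column, row] in pixels, amid what is visible of it).
The state is a dict: "time": time; "qpos": joint angles; "qvel": joint speeds; "joint_efforts": joint torques, N m; "tool_pos": TCP position; "tool_rot": TCP orientation; "contact_force": force on the tool from outside, world axes, zero at the start; "torque": the same for the moment, N m; "opening": finger opening in m.
Only numpy, scipy, OpenCV 4.12 (cv2) and the standard library are available. Lean on these libraries where they do the work, as an engineer would, in place of code of your own. Each camera call takes 0.05 s, during which the arm holds its last target.

## Task

Give the bent steel bracket about a quarter turn and set it flat in the nest of the slide's carriage, with its upright plate along the fence at the far side of the nest. Then take hold of the carriage, which has a black grip for this, and slide it along the rail until its ball plunger clicks into the notch of the yellow block, without running past the notch, and finish still holding the carriage there, the bracket seated. Leave the other things on the table where they are.

Things in the scene. Friction and masses are not known exactly. Their poses are not given: they have to be found in the camera images.
- bracket_web (a point): Centre of the upright plate of the loose dark steel L-bracket (0.25-0.5 kg). Foot 68 (x) x 56 (y) x 8 mm; upright plate 10 mm thick (x), 56 wide, along the foot's +x edge, top 60 mm above the underside. Point: 34 mm above the underside, 29 mm from the foot's centre to +x. Axes: z up, x out of the plate's back. Starts before the slide with +x rightward (world -y, within 0.45 rad).
- nest (a point): Centre of the nest's floor on the carriage, 38 mm above the table: tray 76 (x) x 64 (y) mm inside, 4 mm play round the bracket's foot. Lips 6 mm high; the far (+x) side is the fence, 12 mm. Axes: z up, x across the rail away from the robot, y along the rail, the way to travel. Seated, the bracket's x points along this x and bracket_web is at (29, 0, 34) mm in these axes, within 6, 6, 4.
- grip (a point): Centre of the carriage's black upright grip, 20 (x, across the rail) x 24 (y) x 50 mm tall, 67 mm above the table; it stands 100 mm from the nest's centre toward +y. Axes as the nest's. The aluminium carriage (0.7 kg, 90 x 170 mm) slides on a fixed blue base 100 x 440 mm with end stops.
- carriage (a joint): Travel of the carriage along the rail (m), 0 at the right-hand end (-y), growing toward +y, up to 0.22. It starts between 0.02 and 0.05. Sliding friction about 1.5 N; it stays where it is left.
- ball (a point): Ball (10 mm) of the brass spring plunger in the ear on the far side of the carriage, at its red pointer; fixed along the carriage. Axes as the nest's.
- notch (a point): Notch between two brass cross ridges 13 mm apart on the yellow block (44 mm along the rail) clamped to the base's far edge, at its red mark; always on the +y side of the ball, 70-180 mm off at the start. Axes as the nest's. Home: ball and notch agree along y. From 13 mm before it the first ridge resists (4-6 N), past its crest (6.5 mm) the ball is drawn in; the second ridge can be overrun.
- g_clamp: small dark blue G-clamp lying on the table, 93 x 105 x 18 mm, bystander
- tape_measure: yellow and black tape measure, 38 x 99 x 65 mm, bystander
- weld_magnet: red welding magnet, 78 x 105 x 20 mm, bystander
There are look-alikes about, which are no part of the job. Of the things like the part that bears notch, leave any that is green, purple or turquoise; of the rest the smaller one is meant.

How it is judged:
By the outcome, as a careful person would: the job done as asked, in the order asked, and still so for the second after the job is handed in, while the arm keeps its last pose, push and grip.
It also fails if it takes over 58 s, if anything falls off the work surface, if the arm or the gripper's body presses on something with over 40 N, if the wrist force passes 120 N, or if a joint passes its speed limit or range.

## Working session

There is one attempt and no reset: what is moved stays moved. The work goes in short steps, Python scripts to look and compute and a tool call to move; the robot and the scene stay as the last step left them, time stands still between calls to the robot, and variables do not carry over. Pictures are saved under pics/ and viewed, and the job is handed in when it is done.

Besides the shell and the picture viewer there is one more tool, called after ">>>" by a JSON object that holds its "method" and its "body". send_rows: Moves the arm, as the interface text tells. Its arguments: {"type":"object","properties":{"motion":{"type":"array","items":{"type":"object","properties":{"hand":{"type":"number"},"slide":{"type":"array","items":{"type":"number"}},"spin":{"type":"number"}}}},"grip_force":{"type":"number"}},"required":["motion"]}

```bash
mkdir -p pics; ls
python3 - <<'E'
from cell import observe, vision, job
import cv2,numpy as np,pickle
s=observe(); print({k:(np.round(v,3) if not isinstance(v,float) else v) for k,v in s.items()})
for n in ("scene","top"):
    p=vision.read_camera(n); cv2.imwrite(f"pics/{n}0.png",p["pixels"])
    pickle.dump(p,open(f"{n}0.pkl","wb"))
    print(n,p["fx"],p["fy"],p["cx"],p["cy"],np.round(p["world_from_camera"],3).tolist())
    for t in ("bracket_web","nest","grip","ball","notch","carriage","g_clamp","tape_measure","weld_magnet"):
        r=vision.search_frame(p,t); print(t,[(np.round(d["uv"]).tolist(),round(d["conf"],2)) for d in r])
E
```

```text
pics
{'time': 0.0, 'qpos': array([-1.33 ,  0.343,  1.525,  0.   ,  1.275, -0.146]), 'qvel': array([ 0.   , -0.001,  0.   , -0.   ,  0.   ,  0.001]), 'joint_efforts': array([ 1.0000e-03, -4.3124e+01, -2.4422e+01,  7.2000e-02,  5.6000e-02,
       -0.0000e+00]), 'tool_pos': array([ 0.198, -0.486,  0.226]), 'tool_rot': array([-1.728,  1.569,  1.8  ]), 'contact_force': array([ 0.173, -0.044,  0.44 ]), 'torque': array([ 0.033,  0.002, -0.009]), 'opening': 0.0917619635014792}
scene 451.2056126910825 451.2056126910825 316.45848985848085 195.81435958539055 [[-0.849, -0.375, 0.373, -0.089], [-0.529, 0.601, -0.599, 1.025], [0.001, -0.706, -0.708, 1.231], [0.0, 0.0, 0.0, 1.0]]
bracket_web [([327.0, 221.0], 0.85)]
nest [([309.0, 177.0], 0.92)]
grip [([310.0, 179.0], 0.73)]
ball [([309.0, 177.0], 0.73)]
notch [([354.0, 193.0], 0.76), ([334.0, 147.0], 0.75), ([358.0, 226.0], 0.74), ([280.0, 188.0], 0.41)]
carriage [([310.0, 179.0], 0.62), ([279.0, 188.0], 0.36)]
g_clamp [([284.0, 269.0], 0.87)]
tape_measure [([372.0, 146.0], 0.77)]
weld_magnet [([228.0, 275.0], 0.9)]
top 391.9935757588499 391.9935757588499 309.8420988768534 200.59481963279993 [[-0.014, -0.993, 0.117, 0.393], [-1.0, 0.013, -0.01, 0.035], [0.009, -0.117, -0.993, 1.215], [0.0, 0.0, 0.0, 1.0]]
bracket_web [([281.0, 226.0], 0.6)]
nest [([336.0, 174.0], 0.82)]
grip [([332.0, 175.0], 0.85)]
ball [([336.0, 174.0], 0.78)]
notch [([346.0, 232.0], 0.92), ([307.0, 151.0], 0.81), ([409.0, 166.0], 0.76), ([303.0, 259.0], 0.6), ([261.0, 262.0], 0.6)]
carriage [([333.0, 174.0], 0.96)]
g_clamp [([208.0, 223.0], 0.7)]
tape_measure [([436.0, 210.0], 0.85)]
weld_magnet [([169.0, 179.0], 0.74)]
```

Run:
```python
import cv2
a=cv2.imread("pics/top0.png"); c=a[110:290,140:460]; cv2.imwrite("pics/top0c.png",cv2.resize(c,None,fx=2.5,fy=2.5,interpolation=cv2.INTER_CUBIC))
a=cv2.imread("pics/scene0.png"); c=a[110:300,180:440]; cv2.imwrite("pics/scene0c.png",cv2.resize(c,None,fx=3,fy=3,interpolation=cv2.INTER_CUBIC))
```

```text
(no output)
```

View pics/top0c.png

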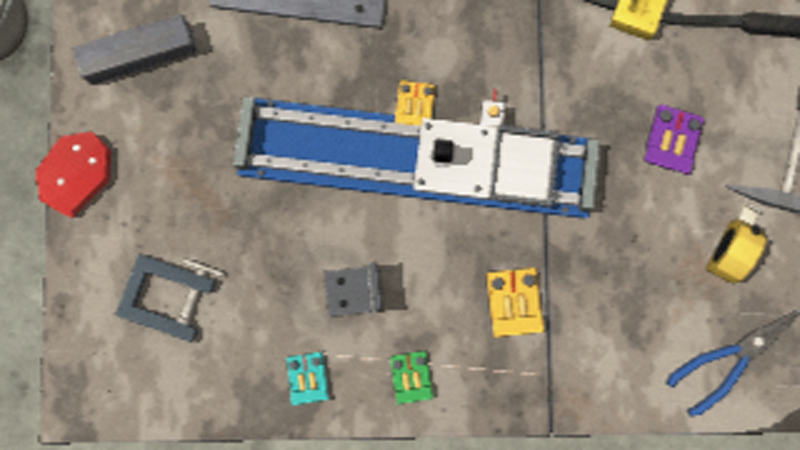

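View pics/scene0c.png

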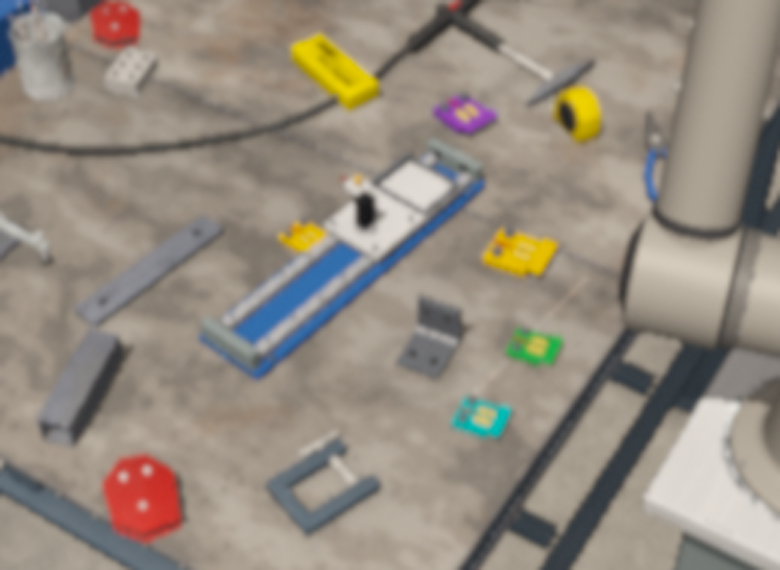

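View pics/top0.png

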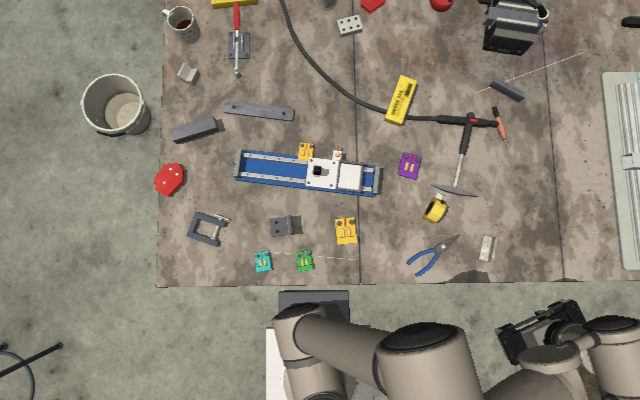

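The top view shows the rail at about (305,172), with the nest tray at the right (349,177), the grip at (318,171), the ball ear at (338,153) and the small clamped yellow block at (306,151). The bracket is at (283,226), plate to the right. The larger loose yellow block (346,232) is a decoy.

```bash
cat > h.py <<'E'
import numpy as np,cv2,pickle
from scipy.spatial.transform import Rotation as Ro
def Rm(s): return Ro.from_euler('xyz',s["tool_rot"]).as_matrix()
def pose(s):
    T=np.eye(4);T[:3,:3]=Rm(s);T[:3,3]=s["tool_pos"];return T
def wfc(p,s=None): return p["world_from_camera"] if "world_from_camera" in p else pose(s)@p["T_tool_cam"]
def cloud(p,T):
    v,u=np.mgrid[0:400,0:640]; z=p["range_z"]
    P=np.stack([(u-p["cx"])/p["fx"]*z,(v-p["cy"])/p["fy"]*z,z],-1)
    W=P@T[:3,:3].T+T[:3,3]; W[z<=0]=np.nan; return W
def onplane(p,T,uv,zw):
    d=T[:3,:3]@np.array([(uv[0]-p["cx"])/p["fx"],(uv[1]-p["cy"])/p["fy"],1]); k=(zw-T[2,3])/d[2]
    return T[:3,3]+k*d
def proj(p,T,w):
    c=T[:3,:3].T@(np.asarray(w)-T[:3,3]); return np.array([c[0]/c[2]*p["fx"]+p["cx"],c[1]/c[2]*p["fy"]+p["cy"]])
E
python3 - <<'E'
from h import *
from cell import observe,vision
s=observe(); print(np.round(Rm(s),3))
p=vision.read_camera("wrist"); print(np.round(p["T_tool_cam"],3),p["fx"],p["cx"],p["cy"]); cv2.imwrite("pics/w0.png",p["pixels"])
p=pickle.load(open("top0.pkl","rb")); T=p["world_from_camera"]; W=cloud(p,T)
for n,uv in dict(nest=(349,177),grip=(318,171),ball=(338,153),notch=(306,151),brk=(283,226),plate=(291,226),tape=(436,210),big=(346,232)).items(): print(n,np.round(W[uv[1],uv[0]],3))
for uv in [(240,147),(236,180),(377,196),(382,165)]: print(np.round(onplane(p,T,uv,0.02),3),np.round(W[uv[1],uv[0]],3))
E
```

```text
[[ 0.     0.377 -0.926]
 [-0.    -0.926 -0.377]
 [-1.     0.     0.   ]]
[[-0.001 -0.261  0.965 -0.159]
 [ 1.     0.     0.001 -0.   ]
 [-0.     0.965  0.261 -0.071]
 [ 0.     0.     0.     1.   ]] 322.97545574760494 326.0501910963623 200.2096077252937
nest [ 0.602 -0.098  0.036]
grip [ 0.612 -0.002  0.09 ]
ball [ 0.675 -0.065  0.047]
notch [0.691 0.032 0.014]
brk [0.457 0.106 0.008]
plate [0.454 0.079 0.056]
tape [ 0.496 -0.35   0.062]
big [ 0.436 -0.086  0.02 ]
[0.704 0.238 0.02 ] [ 0.709  0.241 -0.   ]
[0.6   0.249 0.02 ] [0.603 0.252 0.006]
[ 0.545 -0.185  0.02 ] [ 0.548 -0.188 -0.001]
[ 0.642 -0.203  0.02 ] [ 0.646 -0.207  0.   ]
```

```bash
cat >> h.py <<'E'
def plan(s,xyz,psi=None,n=None):
    """rows (tool mm, spin) straight to world xyz; psi=world angle of tool y (tool down)"""
    R=Rm(s);p=np.array(s["tool_pos"]);cur=np.arctan2(R[1,1],R[0,1])
    d=0 if psi is None else (psi-cur+np.pi)%(2*np.pi)-np.pi
    D=np.array(xyz)-p
    n=n or int(max(np.ceil(np.linalg.norm(D)/.045),np.ceil(abs(d)/.145),1))
    print("cur",np.round(p,4),"psi",round(cur,4),"dpsi",round(d,4),"n",n)
    for i in range(n):
        a=cur+d*i/n; y=np.array([np.cos(a),np.sin(a),0]); z=np.array([y[1]*1,-y[0]*1,0])
        dd=D/n
        print([round(float(-dd[2]*1e3),1),round(float(dd@y*1e3),1),round(float(dd@z*1e3),1)],round(-d/n,4))
E
python3 - <<'E'
from h import *
from cell import observe
plan(observe(),[0.42,-0.3,0.25],n=7)
E
```

```text
cur [ 0.1981 -0.4862  0.2267] psi -1.184 dpsi 0 n 7
[-3.3, -12.7, -39.4] 0.0
[-3.3, -12.7, -39.4] 0.0
[-3.3, -12.7, -39.4] 0.0
[-3.3, -12.7, -39.4] 0.0
[-3.3, -12.7, -39.4] 0.0
[-3.3, -12.7, -39.4] 0.0
[-3.3, -12.7, -39.4] 0.0
```

>>> {"method": "send_rows", "body": {"motion": [{"hand": 1, "slide": [-4, -12, -39], "spin": 0}, {"hand": 1, "slide": [-4, -12, -39], "spin": 0}, {"hand": 1, "slide": [-4, -12, -39], "spin": 0}, {"hand": 1, "slide": [-4, -12, -39], "spin": 0}, {"hand": 1, "slide": [-4, -12, -39], "spin": 0}, {"hand": 1, "slide": [-4, -12, -39], "spin": 0}, {"hand": 1, "slide": [0, -12, -39], "spin": 0}], "grip_force": 40}}

```text
time: 1.75
tool_pos: [0.4237, -0.3036, 0.2513]
tool_rot: [1.339, 1.569, -1.426]
contact_force: [0.9, -0.7, 0.1]
opening: 0.092
```

Run:
```python
from h import *
from cell import observe
plan(observe(),[0.43,0.08,0.28],psi=-1.57)
```

```text
cur [ 0.4237 -0.3036  0.2513] psi -1.1944 dpsi -0.3756 n 9
[-3.2, -39.4, -16.3] 0.0417
[-3.2, -40.0, -14.7] 0.0417
[-3.2, -40.6, -13.0] 0.0417
[-3.2, -41.1, -11.3] 0.0417
[-3.2, -41.5, -9.5] 0.0417
[-3.2, -41.9, -7.8] 0.0417
[-3.2, -42.2, -6.0] 0.0417
[-3.2, -42.4, -4.3] 0.0417
[-3.2, -42.6, -2.5] 0.0417
```

>>> {"method": "send_rows", "body": {"motion": [{"hand": 1, "slide": [-4, -44, -18], "spin": 0.05}, {"hand": 1, "slide": [-4, -45, -16], "spin": 0.05}, {"hand": 1, "slide": [-4, -46, -14], "spin": 0.05}, {"hand": 1, "slide": [-4, -46, -12], "spin": 0.05}, {"hand": 1, "slide": [-4, -47, -9], "spin": 0.05}, {"hand": 1, "slide": [-4, -47, -7], "spin": 0.05}, {"hand": 1, "slide": [-4, -48, -4], "spin": 0.05}, {"hand": 1, "slide": [0, -48, -2], "spin": 0.03}]}}

```text
time: 2.55
tool_pos: [0.4344, 0.0917, 0.2793]
tool_rot: [2.869, 1.566, -0.293]
contact_force: [0.7, -0.8, -0.9]
opening: 0.0916
```

>>> {"method": "send_rows", "body": {"motion": [{"hand": 1, "slide": [0, 0, 0], "spin": 0}, {"hand": 1, "slide": [0, 0, 0], "spin": 0}]}}

```text
time: 2.75
tool_pos: [0.4336, 0.0976, 0.2796]
tool_rot: [-3.092, 1.566, 0.039]
contact_force: [0.1, -0.1, -0.0]
opening: 0.0917
```

```bash
cat > look.py <<'E'
import sys
from h import *
from cell import observe,vision
def look(name):
    s=observe(); p=vision.read_camera("wrist"); T=wfc(p,s)
    pickle.dump((s,p),open(name+".pkl","wb")); cv2.imwrite(f"pics/{name}.png",p["pixels"])
    print("pos",np.round(s["tool_pos"],4),"psi",round(np.arctan2(Rm(s)[1,1],Rm(s)[0,1]),4),"qvel",np.abs(s["qvel"]).max().round(3))
    return s,p,T
E
python3 - <<'E'
from look import *
s,p,T=look("w1")
for t in ("bracket_web","nest","grip","notch"):
    for d in vision.cut_out(p,t): print(t,np.round(d["uv"]),round(d["conf"],2),d["mask"].sum(),np.round(np.nanmedian(cloud(p,T)[d["mask"]],0),3))
E
```

```text
pos [0.4336 0.0976 0.2796] psi -1.5818 qvel 0.053
bracket_web [322. 156.] 0.56 2272 [0.457 0.108 0.009]
nest [466.  30.] 0.59 9175 [ 0.595 -0.06   0.039]
grip [467.  30.] 0.91 9016 [ 0.595 -0.059  0.039]
grip [28. 36.] 0.58 4524 [0.599 0.447 0.02 ]
notch [464. 161.] 0.94 2959 [ 0.442 -0.085  0.019]
notch [279. 226.] 0.75 1309 [0.353 0.166 0.014]
notch [367. 228.] 0.61 1346 [0.352 0.04  0.014]
notch [634.  10.] 0.48 267 [ 0.618 -0.26   0.022]
```

View pics/w1.png

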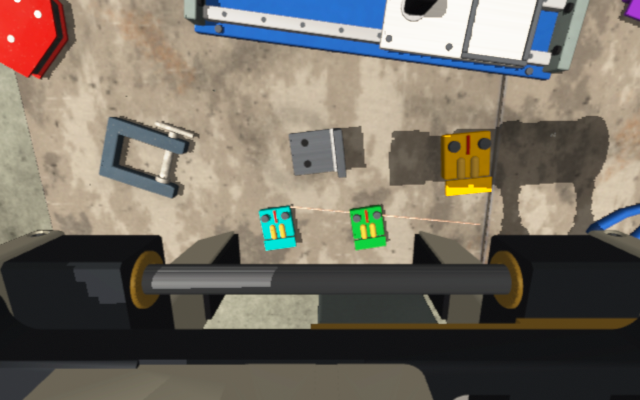

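Run:
```python
from h import *
s,p=pickle.load(open("w1.pkl","rb")); T=wfc(p,s); W=cloud(p,T)
m=np.zeros((400,640),bool); m[115:190,280:360]=1
flat=W[100:200,200:280,2]; print("table z",np.nanmedian(flat),np.nanstd(flat))
top=m&(W[...,2]>.052)&(W[...,2]<.07); foot=m&(W[...,2]>.004)&(W[...,2]<.013)
for n,k in (("top",top),("foot",foot)):
    q=(W[k][:,:2]*1000).astype(np.float32); r=cv2.minAreaRect(q); print(n,k.sum(),np.round(np.median(W[k],0),4),r)
    c=q-q.mean(0); u,sv,vt=np.linalg.svd(c,full_matrices=False); print(np.round(vt,3),np.round(np.ptp(c@vt.T,axis=0),1), np.round(W[k][:,2].mean(),4))
```

```text
table z 0.0010153120186855435 0.0008323586750475899
top 413 [0.46   0.0812 0.0609] ((458.953857421875, 81.19223022460938), (55.736854553222656, 9.964993476867676), 6.032936096191406)
[[-0.994 -0.109]
 [ 0.109 -0.994]] [55.8 10.1] 0.0609
foot 1814 [0.456  0.1152 0.0091] ((455.4730224609375, 112.53524780273438), (56.19477844238281, 62.789730072021484), 6.082035064697266)
[[-0.179  0.984]
 [ 0.984  0.179]] [66.  59.4] 0.0092
```

Run:
```python
from h import *
from cell import observe
plan(observe(),[0.459,0.0812,0.10],psi=-1.465,n=5)
```

```text
cur [0.4339 0.0954 0.2795] psi -1.5874 dpsi 0.1224 n 5
[35.9, 2.8, -5.1] -0.0245
[35.9, 2.9, -5.0] -0.0245
[35.9, 3.0, -4.9] -0.0245
[35.9, 3.1, -4.8] -0.0245
[35.9, 3.2, -4.8] -0.0245
```

>>> {"method": "send_rows", "body": {"motion": [{"hand": 1, "slide": [36, 3, -5], "spin": -0.025}, {"hand": 1, "slide": [36, 3, -5], "spin": -0.025}, {"hand": 1, "slide": [36, 3, -5], "spin": -0.025}, {"hand": 1, "slide": [36, 3, -5], "spin": -0.025}, {"hand": 1, "slide": [36, 3, -5], "spin": -0.025}, {"hand": 1, "slide": [0, 0, 0], "spin": 0}, {"hand": 1, "slide": [0, 0, 0], "spin": 0}]}}

```text
time: 3.7
tool_pos: [0.4651, 0.0719, 0.0966]
tool_rot: [3.036, 1.559, -0.009]
contact_force: [0.3, 0.4, -0.5]
opening: 0.0916
```

Run:
```python
from look import *
plan(observe(),[0.459,0.0812,0.026],psi=-1.465,n=4)
s,p,T=look("w2"); W=cloud(p,T)
top=(W[...,2]>.052)&(W[...,2]<.07)&(abs(W[...,0]-.459)<.05)&(abs(W[...,1]-.081)<.03)
q=(W[top][:,:2]*1000).astype(np.float32); print(top.sum(), len(q) and cv2.minAreaRect(q), np.nanmedian(W[top],0))
```

```text
cur [0.4651 0.0719 0.0966] psi -1.4738 dpsi 0.0088 n 4
[17.7, -2.5, 1.3] -0.0022
[17.7, -2.5, 1.3] -0.0022
[17.7, -2.5, 1.3] -0.0022
[17.7, -2.5, 1.3] -0.0022
pos [0.4651 0.0719 0.0966] psi -1.4738 qvel 0.026
1152 ((461.7952575683594, 81.7560043334961), (50.796146392822266, 10.103174209594727), 6.073399543762207) [0.46550942 0.08187334 0.06085821]
```

View pics/w2.png

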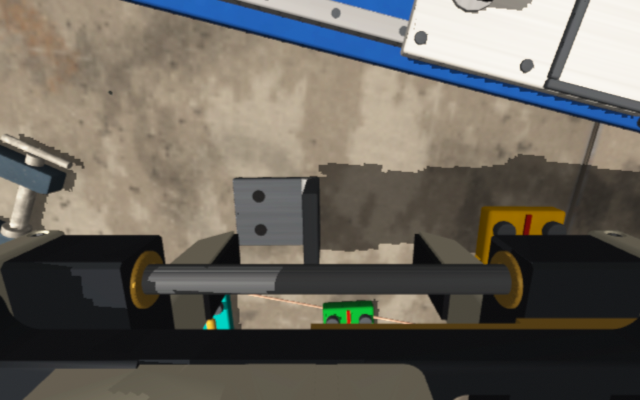

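>>> {"method": "send_rows", "body": {"motion": [{"hand": 1, "slide": [15, -5, 3], "spin": -0.004}, {"hand": 1, "slide": [20, -4, 2], "spin": -0.004}, {"hand": 1, "slide": [20, -1, 1], "spin": 0}, {"hand": 1, "slide": [14, 0, 0], "spin": 0}, {"hand": 1, "slide": [0, 0, 0], "spin": 0}, {"hand": 1, "slide": [0, 0, 0], "spin": 0}]}}

```text
time: 4.35
tool_pos: [0.4673, 0.0809, 0.0382]
tool_rot: [3.04, 1.536, -0.001]
contact_force: [0.5, -0.5, -0.5]
opening: 0.092
```

Run:
```python
from look import *
plan(observe(),[0.459,0.0815,0.026],psi=-1.465,n=2)
s,p,T=look("w3"); W=cloud(p,T); print(np.round(Rm(s),4))
```

```text
cur [0.4673 0.0809 0.0382] psi -1.4699 dpsi 0.0049 n 2
[6.1, -0.7, 4.1] -0.0024
[6.1, -0.7, 4.1] -0.0024
pos [0.4673 0.0809 0.0382] psi -1.4699 qvel 0.016
[[ 0.0348  0.1008 -0.9943]
 [-0.     -0.9949 -0.1008]
 [-0.9994  0.0035 -0.0346]]
```

View pics/w3.png

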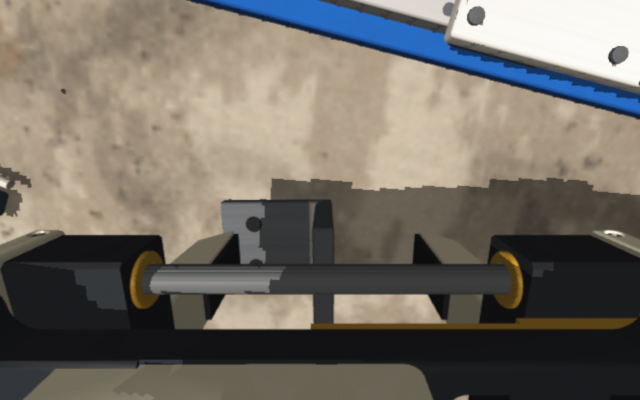

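>>> {"method": "send_rows", "body": {"motion": [{"hand": 1, "slide": [3, 0, 3], "spin": 0}, {"hand": 1, "slide": [3, 0, 3], "spin": 0}, {"hand": 1, "slide": [3, 0, 2], "spin": 0}, {"hand": 1, "slide": [3, 0, 1], "spin": 0}, {"hand": 1, "slide": [0, 0, 0], "spin": 0}, {"hand": 1, "slide": [0, 0, 0], "spin": 0}]}}

```text
time: 5.0
tool_pos: [0.4596, 0.0798, 0.0279]
tool_rot: [3.041, 1.531, 0.0]
contact_force: [0.1, 0.5, -0.4]
opening: 0.0914
```

Run:
```python
from look import *
s=observe();plan(s,[0.459,0.0815,0.026],psi=-1.465,n=2)
print(np.round(Rm(s),4))
```

```text
cur [0.4596 0.0798 0.0279] psi -1.4703 dpsi 0.0053 n 2
[1.0, -0.9, 0.2] -0.0027
[1.0, -0.9, 0.2] -0.0027
[[ 0.0401  0.1003 -0.9942]
 [ 0.     -0.995  -0.1004]
 [-0.9992  0.004  -0.0399]]
```

>>> {"method": "send_rows", "body": {"motion": [{"hand": 1, "slide": [2, -1.5, 0], "spin": -0.005}, {"hand": 0, "slide": [0, 0, 0], "spin": 0}, {"hand": -1, "slide": [0, 0, 0], "spin": 0}, {"hand": -1, "slide": [0, 0, 0], "spin": 0}, {"hand": -1, "slide": [0, 0, 0], "spin": 0}, {"hand": -1, "slide": [0, 0, 0], "spin": 0}, {"hand": -1, "slide": [0, 0, 0], "spin": 0}, {"hand": -1, "slide": [0, 0, 0], "spin": 0}], "grip_force": 45}}

```text
time: 5.8
tool_pos: [0.4599, 0.0815, 0.0258]
tool_rot: [3.036, 1.53, 0.001]
contact_force: [0.2, -0.5, 0.2]
opening: 0.0404
```

>>> {"method": "send_rows", "body": {"motion": [{"hand": -1, "slide": [0, 0, 0], "spin": 0}, {"hand": -1, "slide": [0, 0, 0], "spin": 0}, {"hand": -1, "slide": [0, 0, 0], "spin": 0}]}}

```text
time: 6.1
tool_pos: [0.4599, 0.0814, 0.0258]
tool_rot: [3.036, 1.53, 0.001]
contact_force: [-0.7, 0.1, 0.7]
opening: 0.0168
```

>>> {"method": "send_rows", "body": {"motion": [{"hand": -1, "slide": [0, 0, 0], "spin": 0}, {"hand": -1, "slide": [0, 0, 0], "spin": 0}, {"hand": -1, "slide": [0, 0, 0], "spin": 0}]}}

```text
time: 6.4
tool_pos: [0.4599, 0.0816, 0.0259]
tool_rot: [3.043, 1.53, 0.007]
contact_force: [0.5, -0.6, 0.3]
opening: 0.0096
```

>>> {"method": "send_rows", "body": {"motion": [{"hand": -1, "slide": [-10, 0, 0], "spin": 0}, {"hand": -1, "slide": [-20, 0, 0], "spin": 0}, {"hand": -1, "slide": [-30, 0, 0], "spin": 0}, {"hand": -1, "slide": [-30, 0, 0], "spin": 0}, {"hand": -1, "slide": [-30, 0, 0], "spin": 0}, {"hand": -1, "slide": [-20, 0, 0], "spin": 0}, {"hand": -1, "slide": [0, 0, 0], "spin": 0}, {"hand": -1, "slide": [0, 0, 0], "spin": 0}]}}

```text
time: 7.2
tool_pos: [0.4505, 0.0812, 0.1714]
tool_rot: [3.011, 1.538, -0.024]
contact_force: [0.3, 1.1, -4.3]
opening: 0.0097
```

Run:
```python
from look import *
s=observe();print(np.round(Rm(s),4))
s,p,T=look("w4")
```

```text
[[ 3.260e-02  1.062e-01 -9.938e-01]
 [-8.000e-04 -9.943e-01 -1.063e-01]
 [-9.995e-01  4.300e-03 -3.230e-02]]
pos [0.4505 0.0812 0.1714] psi -1.4644 qvel 0.017
```

View pics/w4.png

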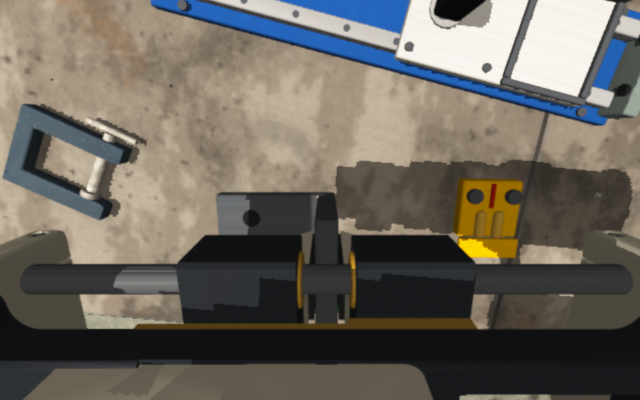

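Run:
```python
from h import *
def blue(I): 
    h=cv2.cvtColor(I,cv2.COLOR_BGR2HSV); return (h[...,0]>100)&(h[...,0]<125)&(h[...,1]>130)
p=pickle.load(open("top0.pkl","rb")); T=p["world_from_camera"]; W=cloud(p,T)
m=blue(p["pixels"]); m[:140]=0;m[200:]=0;m[:,:225]=0;m[:,395:]=0
q=(W[m][:,:2]*1000).astype(np.float32); print(m.sum(),cv2.minAreaRect(q),np.nanmedian(W[m],0))
hsv=cv2.cvtColor(p["pixels"],cv2.COLOR_BGR2HSV)
w=(hsv[...,1]<40)&(hsv[...,2]>170)&(W[...,2]>.03)&(W[...,2]<.06); w[:140]=0;w[200:]=0;w[:,:290]=0;w[:,395:]=0
q=(W[w][:,:2]*1000).astype(np.float32); print("carr",w.sum(),cv2.minAreaRect(q))
for nm in ("w1","w4"):
    s,p=pickle.load(open(nm+".pkl","rb")); T=wfc(p,s); W=cloud(p,T)
    m=blue(p["pixels"]); m[140:]=0;m[:,590:]=0
    # near edge line fit: lowest blue pixel in each column
    pts=[]
    for c in range(150,600,3):
        r=np.where(m[:,c])[0]
        if len(r): pts.append((c,r.max()))
    w=np.array([onplane(p,T,x,0.0) for x in pts]); k=cv2.fitLine((w[:,:2]*1000).astype(np.float32),cv2.DIST_HUBER,0,.01,.01).ravel(); print(nm,k, np.degrees(np.arctan2(k[1],k[0])))
```

```text
1597 ((nan, nan), (0.0, 0.0), 0.0) [0.62813926 0.11096168 0.01181275]
carr 1282 ((628.380859375, -46.525726318359375), (215.95484924316406, 120.43803405761719), 86.95159912109375)
w1 [1.3350521e-01 9.9104810e-01 5.7603522e+02 4.6026150e+01] 82.327805
w4 [1.3367297e-01 9.9102551e-01 5.7591400e+02 4.7934540e+01] 82.31811
```

Run:
```python
from h import *
from cell import observe
plan(observe(),[0.55,-0.13,0.20],psi=-0.134,n=13)
```

```text
cur [0.4506 0.0811 0.1712] psi -1.4644 dpsi 1.3304 n 13
[-2.2, 17.0, -5.9] -0.1023
[-2.2, 17.5, -4.1] -0.1023
[-2.2, 17.8, -2.3] -0.1023
[-2.2, 17.9, -0.5] -0.1023
[-2.2, 17.9, 1.4] -0.1023
[-2.2, 17.7, 3.2] -0.1023
[-2.2, 17.3, 5.0] -0.1023
[-2.2, 16.7, 6.7] -0.1023
[-2.2, 15.9, 8.4] -0.1023
[-2.2, 14.9, 9.9] -0.1023
[-2.2, 13.9, 11.4] -0.1023
[-2.2, 12.6, 12.8] -0.1023
[-2.2, 11.2, 14.0] -0.1023
```

>>> {"method": "send_rows", "body": {"motion": [{"hand": -1, "slide": [-2, 17, -6], "spin": -0.1}, {"hand": -1, "slide": [-2, 17.5, -4], "spin": -0.1}, {"hand": -1, "slide": [-2, 18, -2], "spin": -0.1}, {"hand": -1, "slide": [-2, 18, -0.5], "spin": -0.1}, {"hand": -1, "slide": [-2, 18, 1.5], "spin": -0.1}, {"hand": -1, "slide": [-2, 18, 3], "spin": -0.1}, {"hand": -1, "slide": [-2, 17, 5], "spin": -0.1}, {"hand": -1, "slide": [-2, 17, 7], "spin": -0.1}]}}

```text
time: 8.05
tool_pos: [0.5062, -0.0516, 0.1753]
tool_rot: [2.751, 1.564, 0.551]
contact_force: [0.3, 1.0, -2.1]
opening: 0.01
```

Run:
```python
from h import *
from cell import observe
s=observe();plan(s,[0.55,-0.13,0.20],psi=-0.134,n=6); print(np.round(Rm(s),3))
```

```text
cur [ 0.5062 -0.0516  0.1753] psi -0.6299 dpsi 0.4959 n 6
[-4.1, 13.6, 6.3] -0.0826
[-4.1, 13.0, 7.4] -0.0826
[-4.1, 12.4, 8.4] -0.0826
[-4.1, 11.7, 9.4] -0.0826
[-4.1, 10.8, 10.3] -0.0826
[-4.1, 9.9, 11.2] -0.0826
[[ 0.006  0.808 -0.589]
 [ 0.004 -0.589 -0.808]
 [-1.     0.003 -0.007]]
```

>>> {"method": "send_rows", "body": {"motion": [{"hand": -1, "slide": [-4, 14, 6], "spin": -0.083}, {"hand": -1, "slide": [-4, 13, 7.5], "spin": -0.083}, {"hand": -1, "slide": [-4, 12, 8.5], "spin": -0.083}, {"hand": -1, "slide": [-4, 11.5, 9.5], "spin": -0.083}, {"hand": -1, "slide": [-4, 9, 10], "spin": -0.06}, {"hand": -1, "slide": [-4, 4, 6], "spin": -0.03}, {"hand": -1, "slide": [0, 0, 0], "spin": 0}, {"hand": -1, "slide": [0, 0, 0], "spin": 0}]}}

```text
time: 8.85
tool_pos: [0.5402, -0.1265, 0.1834]
tool_rot: [-1.938, 1.548, 2.583]
contact_force: [-1.6, 0.5, -3.3]
opening: 0.0099
```

Run:
```python
from look import *
s,p,T=look("w5"); print(np.round(Rm(s),4))
```

```text
pos [ 0.5402 -0.1265  0.1834] psi -0.1915 qvel 0.017
[[-0.0197  0.9815 -0.1905]
 [ 0.0123 -0.1903 -0.9816]
 [-0.9997 -0.0217 -0.0084]]
```

View pics/w5.png

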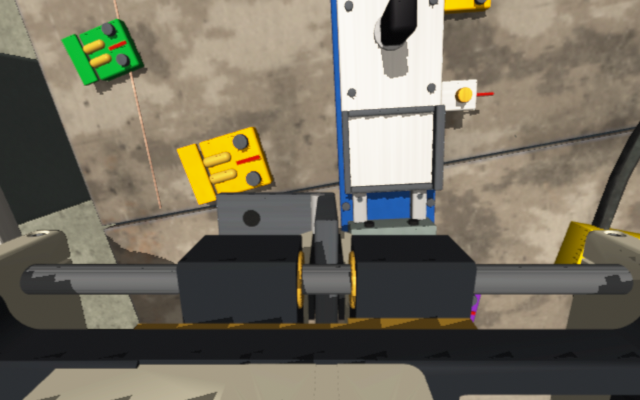

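Run:
```python
from h import *
s,p=pickle.load(open("w5.pkl","rb")); T=wfc(p,s); W=cloud(p,T); I=p["pixels"]
a=np.radians(82.32); yh=np.array([np.cos(a),np.sin(a)]); xh=np.array([yh[1],-yh[0]])
X=W[...,:2]@xh*1e3; Y=W[...,:2]@yh*1e3; Z=W[...,2]*1e3
g=cv2.cvtColor(I,cv2.COLOR_BGR2GRAY)
for r in (130,150,170): 
    print("row",r)
    for c in range(332,452,3): print((c,round(X[r,c],1),round(Y[r,c],1),round(Z[r,c],1),int(g[r,c])),end=" ")
    print()
for c in (375,400,420):
    print("col",c)
    for r in range(96,204,3): print((r,round(X[r,c],1),round(Y[r,c],1),round(Z[r,c],1),int(g[r,c])),end=" ")
    print()
```

```text
row 130
(332, np.float64(558.1), np.float64(1.4), np.float64(1.0), 154) (335, np.float64(561.2), np.float64(1.3), np.float64(2.3), 141) (338, np.float64(564.2), np.float64(1.6), np.float64(13.3), 83) (341, np.float64(567.2), np.float64(1.4), np.float64(12.9), 79) (344, np.float64(569.2), np.float64(2.6), np.float64(44.5), 99) (347, np.float64(571.8), np.float64(2.5), np.float64(45.3), 95) (350, np.float64(574.8), np.float64(2.1), np.float64(39.9), 246) (353, np.float64(577.6), np.float64(1.9), np.float64(39.6), 248) (356, np.float64(580.4), np.float64(1.7), np.float64(38.7), 246) (359, np.float64(583.1), np.float64(1.6), np.float64(38.6), 246) (362, np.float64(585.7), np.float64(1.5), np.float64(39.9), 246) (365, np.float64(588.6), np.float64(1.3), np.float64(39.0), 246) (368, np.float64(591.3), np.float64(1.1), np.float64(39.3), 246) (371, np.float64(594.2), np.float64(0.9), np.float64(38.0), 247) (374, np.float64(596.9), np.float64(0.8), np.float64(38.5), 246) (377, np.float64(599.5), np.float64(0.7), np.float64(39.4), 247) (380, np.float64(602.2), np.float64(0.5), np.float64(39.4)
[... 13352 characters left out ...]
loat64(-39.6), np.float64(38.7), 243) (174, np.float64(639.4), np.float64(-42.4), np.float64(38.9), 243) (177, np.float64(639.6), np.float64(-45.4), np.float64(38.2), 243) (180, np.float64(639.7), np.float64(-48.4), np.float64(38.2), 242) (183, np.float64(638.6), np.float64(-50.3), np.float64(42.6), 103) (186, np.float64(nan), np.float64(nan), np.float64(nan), 101) (189, np.float64(637.8), np.float64(-55.4), np.float64(45.8), 82) (192, np.float64(642.5), np.float64(-62.6), np.float64(28.1), 116) (195, np.float64(642.7), np.float64(-65.9), np.float64(27.6), 95) (198, np.float64(642.9), np.float64(-69.1), np.float64(26.9), 118) (201, np.float64(642.7), np.float64(-72.0), np.float64(27.9), 206)
```

```bash
cat >> h.py <<'E'
_a=np.radians(82.32); yh=np.array([np.cos(_a),np.sin(_a)]); xh=np.array([yh[1],-yh[0]])
E
python3 - <<'E'
from h import *
s,p=pickle.load(open("w5.pkl","rb")); T=wfc(p,s); W=cloud(p,T); Tt=pose(s)
P=(W-Tt[:3,3])@Tt[:3,:3]*1e3   # tool coords
foot=(P[...,0]>12)&(P[...,0]<30)&(abs(P[...,1]+30)<60); foot[240:]=0;foot[:,345:]=0;foot[:,:200]=0
q=P[foot]; print(foot.sum(),"toolx",np.median(q[:,0]),"y",np.percentile(q[:,1],[1,50,99]),"z",np.percentile(q[:,2],[0.5,1,2,5,50]))
pl=(P[...,0]>-60)&(P[...,0]<5)&(abs(P[...,1])<12);pl[235:]=0;pl[:180]=0
q=P[pl]; print(pl.sum(),"x",np.percentile(q[:,0],[1,50,99]),"y",np.percentile(q[:,1],[1,50,99]),"z",np.percentile(q[:,2],[0.5,1,2,5,50]))
for c in (225,240,270,290,325):
    print(c,[(r,np.round(P[r,c],1).tolist()) for r in (190,193,195,197,200)])
# foot plane tilt
k=foot.copy(); k[:200]=0; q=P[foot&(P[...,0]>14)&(P[...,0]<22)]
A=np.c_[q[:,1:],np.ones(len(q))]; print("plane x=ay+bz+c",np.linalg.lstsq(A,q[:,0],rcond=None)[0])
E
```

```text
4266 toolx 17.35703585376917 y [-61.24422554 -33.2755386    0.4112595 ] z [-26.30177858 -26.21218357 -26.12181457 -25.92315159 -15.77493024]
834 x [-35.24653847 -28.86619908   3.65056978] y [-9.34420671  0.39507806 10.0609523 ] z [-28.47195096 -28.39077657 -28.31504562 -28.16401527 -26.96744937]
225 [(190, [168.8, -104.8, 7.3]), (193, [20.6, -57.4, -26.1]), (195, [18.1, -56.7, -25.6]), (197, [18.1, -56.8, -24.4]), (200, [17.2, -56.6, -22.9])]
240 [(190, [167.6, -88.8, 7.0]), (193, [20.6, -48.8, -26.1]), (195, [18.3, -48.3, -25.5]), (197, [17.7, -48.2, -24.5]), (200, [17.9, -48.4, -22.7])]
270 [(190, [184.6, -60.7, 11.0]), (193, [22.2, -31.9, -25.7]), (195, [17.5, -31.2, -25.7]), (197, [17.4, -31.2, -24.6]), (200, [18.2, -31.4, -22.6])]
290 [(190, [182.1, -38.5, 10.4]), (193, [20.9, -20.2, -26.1]), (195, [17.9, -19.9, -25.6]), (197, [17.8, -20.0, -24.5]), (200, [16.9, -19.9, -23.0])]
325 [(190, [181.3, -0.5, 10.2]), (193, [20.0, -0.2, -26.3]), (195, [16.1, -0.1, -26.1]), (197, [11.5, -0.1, -26.1]), (200, [3.5, -0.1, -26.6])]
plane x=ay+bz+c [-8.34809421e-03 -6.11343245e-02  1.61954697e+01]
```

Run:
```python
from h import *
from cell import observe
plan(observe(),[0.6335,-0.1022,0.13],psi=-0.134,n=6)
```

```text
cur [ 0.5401 -0.1264  0.1833] psi -0.1914 dpsi 0.0574 n 6
[8.9, 14.5, -6.9] -0.0096
[8.9, 14.6, -6.8] -0.0096
[8.9, 14.6, -6.6] -0.0096
[8.9, 14.7, -6.5] -0.0096
[8.9, 14.8, -6.4] -0.0096
[8.9, 14.8, -6.2] -0.0096
```

>>> {"method": "send_rows", "body": {"motion": [{"hand": -1, "slide": [7, 14.5, -7], "spin": -0.01}, {"hand": -1, "slide": [7, 14.5, -7], "spin": -0.01}, {"hand": -1, "slide": [7, 14.5, -7], "spin": -0.01}, {"hand": -1, "slide": [7, 14.5, -6.5], "spin": -0.01}, {"hand": -1, "slide": [7, 14.5, -6.5], "spin": -0.01}, {"hand": -1, "slide": [7, 10, -6], "spin": -0.01}, {"hand": -1, "slide": [0, 0, 0], "spin": 0}, {"hand": -1, "slide": [0, 0, 0], "spin": 0}]}}

```text
time: 9.7
tool_pos: [0.6264, -0.0944, 0.1332]
tool_rot: [-1.928, 1.538, 2.654]
contact_force: [-0.2, 0.0, -4.4]
opening: 0.0096
```

Run:
```python
from look import *
s,p,T=look("w6"); print(np.round(Rm(s),4))
plan(s,[0.6335,-0.1022,0.09],psi=-0.134,n=4)
```

```text
pos [ 0.6264 -0.0944  0.1332] psi -0.1303 qvel 0.012
[[-0.0289  0.9911 -0.1303]
 [ 0.0153 -0.1299 -0.9914]
 [-0.9995 -0.0307 -0.0115]]
cur [ 0.6264 -0.0944  0.1332] psi -0.1303 dpsi -0.0037 n 4
[10.8, 2.0, 1.7] 0.0009
[10.8, 2.0, 1.7] 0.0009
[10.8, 2.0, 1.7] 0.0009
[10.8, 2.0, 1.7] 0.0009
```

View pics/w6.png

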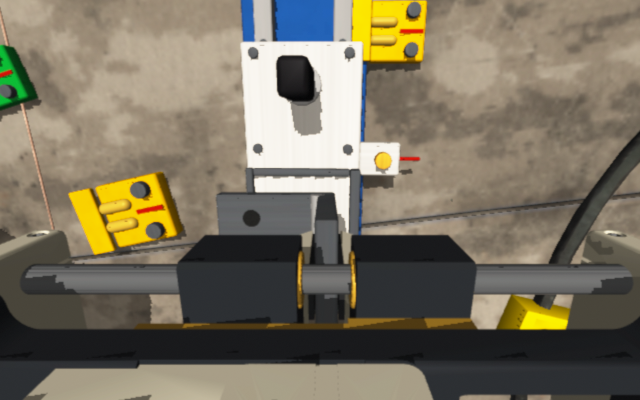

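>>> {"method": "send_rows", "body": {"motion": [{"hand": -1, "slide": [9, 2.5, 2], "spin": 0}, {"hand": -1, "slide": [9, 2.5, 2], "spin": 0}, {"hand": -1, "slide": [9, 2, 2], "spin": 0}, {"hand": -1, "slide": [9, 1, 1], "spin": 0}, {"hand": -1, "slide": [8, 0, 0], "spin": 0}, {"hand": -1, "slide": [0, 0, 0], "spin": 0}, {"hand": -1, "slide": [0, 0, 0], "spin": 0}]}}

```text
time: 10.45
tool_pos: [0.6309, -0.1037, 0.0854]
tool_rot: [-1.916, 1.537, 2.663]
contact_force: [-0.5, 1.2, -3.0]
opening: 0.0097
```

Run:
```python
from look import *
s,p,T=look("w7"); print(np.round(Rm(s),4))
plan(s,[0.6335,-0.1022,0.074],psi=-0.134,n=1)
```

```text
pos [ 0.6309 -0.1037  0.0854] psi -0.1329 qvel 0.011
[[-0.0296  0.9907 -0.1329]
 [ 0.0154 -0.1324 -0.9911]
 [-0.9994 -0.0314 -0.0113]]
cur [ 0.6309 -0.1037  0.0854] psi -0.1329 dpsi -0.0011 n 1
[11.4, 2.3, -1.8] 0.0011
```

View pics/w7.png

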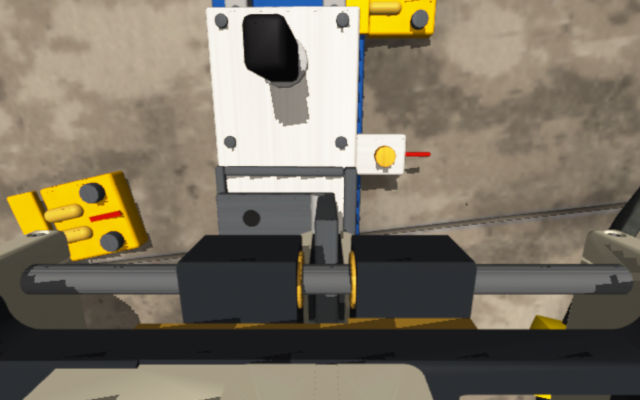

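```bash
cat > rel.py <<'E'
from h import *
def rel(nm,zf=17.5):
    s,p=pickle.load(open(nm+".pkl","rb")); T=wfc(p,s); W=cloud(p,T); Tt=pose(s)
    P=(W-Tt[:3,3])@Tt[:3,:3]*1e3; X=W[...,:2]@xh*1e3; Y=W[...,:2]@yh*1e3; Z=W[...,2]*1e3
    foot=(abs(P[...,0]-zf)<3)&(P[...,1]>-75)&(P[...,1]<-12); foot[236:]=0; foot[:180]=0
    n,l,st,_=cv2.connectedComponentsWithStats(foot.astype(np.uint8)); foot=l==1+np.argmax(st[1:,4])
    print("foot X min",np.percentile(X[foot],[.5,2]).round(1),"Y max",np.percentile(Y[foot],[98,99.5]).round(1),"Z",np.percentile(Z[foot],[2,50,98]).round(1))
    print(" -> foot centre X",round(np.percentile(X[foot],1)+34,1),"Y",round(np.percentile(Y[foot],99)-28,1))
    lip=(Z>43)&(Z<47.5)&(X>565)&(X<650)&(Y>8)&(Y<26)
    if lip.sum()>20: print("lip +y: Y",np.percentile(Y[lip],[3,50,97]).round(1),"X",np.percentile(X[lip],[1,99]).round(1),lip.sum())
    fen=(Z>48)&(Z<54)&(X>640)&(X<668)&(Y>-50)&(Y<25)
    if fen.sum()>20: print("fence X",np.percentile(X[fen],[3,50,97]).round(1),fen.sum())
    fl=(Z>36.5)&(Z<41.5)&(X>574)&(X<648)&(Y>0)&(Y<14)
    print("floor Y max",np.percentile(Y[fl],[90,99]).round(1) if fl.sum()>5 else None)
if __name__=="__main__":
    import sys
    for n in sys.argv[1:]: rel(n)
E
python3 rel.py w5 w7
```

```text
foot X min [491. 492.] Y max [-24.6 -24. ] Z [165.2 166.9 168.4]
 -> foot centre X 525.4 Y -52.2
lip +y: Y [10.5 16.5 19.4] X [568.  649.7] 687
fence X [649.5 652.9 657. ] 760
floor Y max [12.4 13.6]
foot X min [576.9 577.8] Y max [7.6 7.8] Z [67.6 69.4 71. ]
 -> foot centre X 611.2 Y -20.3
lip +y: Y [10.7 16.9 19.7] X [568.4 648.9] 1296
fence X [649.7 653.5 657.3] 834
floor Y max [12.  12.9]
```

>>> {"method": "send_rows", "body": {"motion": [{"hand": -1, "slide": [4, 1, -1.5], "spin": 0}, {"hand": -1, "slide": [4, 0.5, -1], "spin": 0}, {"hand": -1, "slide": [4, 0.5, 0], "spin": 0}, {"hand": -1, "slide": [0, 0, 0], "spin": 0}, {"hand": -1, "slide": [0, 0, 0], "spin": 0}]}}

```text
time: 11.0
tool_pos: [0.6337, -0.1007, 0.0734]
tool_rot: [-1.93, 1.539, 2.65]
contact_force: [0.2, -0.3, -3.8]
opening: 0.0098
```

```bash
python3 - <<'E'
from look import *
s,p,T=look("w8"); print(np.round(Rm(s),4)[:,0], s["contact_force"].round(1))
E
python3 rel.py w8
```

```text
pos [ 0.6337 -0.1007  0.0734] psi -0.1323 qvel 0.007
[-0.0278  0.0149 -0.9995] [ 0.2 -0.3 -3.8]
foot X min [579.3 580.1] Y max [10.9 11.1] Z [55.5 57.3 59. ]
 -> foot centre X 613.6 Y -17.0
lip +y: Y [10.6 16.9 19.8] X [568.4 648.6] 1438
fence X [649.5 653.4 657.3] 776
floor Y max [12.4 12.9]
```

View pics/w8.png

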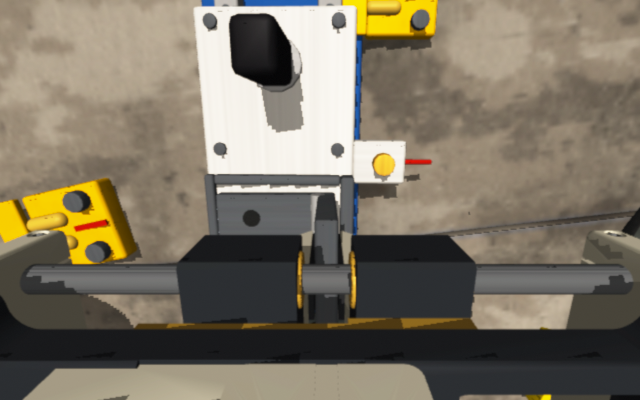

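>>> {"method": "send_rows", "body": {"motion": [{"hand": -1, "slide": [2, -0.8, 0.8], "spin": 0}, {"hand": -1, "slide": [2, -0.5, 0.5], "spin": 0}, {"hand": -1, "slide": [2, 0, 0], "spin": 0}, {"hand": -1, "slide": [0, 0, 0], "spin": 0}]}}

```text
time: 11.45
tool_pos: [0.6319, -0.102, 0.0673]
tool_rot: [-1.932, 1.54, 2.648]
contact_force: [0.0, -0.4, -2.9]
opening: 0.0099
```

```bash
python3 - <<'E'
from look import *
s,p,T=look("w9"); print(np.round(Rm(s),4)[:,0], s["contact_force"].round(1))
E
python3 rel.py w9
```

```text
pos [ 0.6319 -0.102   0.0673] psi -0.1325 qvel 0.003
[-0.0274  0.0147 -0.9995] [ 0.  -0.4 -2.9]
foot X min [577.8 578.6] Y max [9.3 9.6] Z [49.4 51.2 52.8]
 -> foot centre X 612.0 Y -18.5
lip +y: Y [ 9.3 16.6 19.8] X [568.5 648.7] 1741
fence X [649.5 653.4 657.1] 810
floor Y max [12.4 12.9]
```

View pics/w9.png

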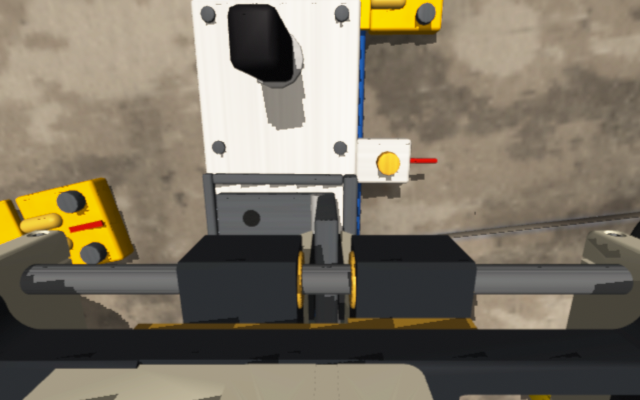

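>>> {"method": "send_rows", "body": {"motion": [{"hand": -1, "slide": [2, 0, 0], "spin": 0}, {"hand": -1, "slide": [1, 0, 0], "spin": 0}, {"hand": -1, "slide": [0, 0, 0], "spin": 0}]}}

```text
time: 11.8
tool_pos: [0.632, -0.1021, 0.0646]
tool_rot: [-1.934, 1.54, 2.645]
contact_force: [-1.0, -0.5, -2.3]
opening: 0.0095
```

>>> {"method": "send_rows", "body": {"motion": [{"hand": -1, "slide": [1, 0, 0], "spin": 0}, {"hand": -1, "slide": [0, 0, 0], "spin": 0}]}}

```text
time: 12.0
tool_pos: [0.6322, -0.1021, 0.0647]
tool_rot: [-1.94, 1.541, 2.64]
contact_force: [0.6, 0.1, -2.2]
opening: 0.0098
```

```bash
python3 - <<'E'
from look import *
s,p,T=look("w10"); print(np.round(Rm(s),4)[:,0], s["contact_force"].round(1))
E
python3 rel.py w10
```

```text
pos [ 0.6322 -0.1021  0.0647] psi -0.1324 qvel 0.003
[-0.026   0.0142 -0.9996] [ 0.6  0.1 -2.2]
foot X min [578.  578.9] Y max [9.3 9.5] Z [46.7 48.5 50.1]
 -> foot centre X 612.3 Y -18.6
lip +y: Y [ 8.8 16.4 19.8] X [568.5 648.4] 1863
fence X [649.5 653.3 657.2] 827
floor Y max [12.4 12.9]
```

>>> {"method": "send_rows", "body": {"motion": [{"hand": -1, "slide": [2, 0, 0], "spin": 0}, {"hand": -1, "slide": [0, 0, 0], "spin": 0}]}}

```text
time: 12.25
tool_pos: [0.6325, -0.1023, 0.0648]
tool_rot: [-1.95, 1.543, 2.63]
contact_force: [0.6, 0.0, -4.0]
opening: 0.01
```

>>> {"method": "send_rows", "body": {"motion": [{"hand": -1, "slide": [1, 0, 0], "spin": 0}, {"hand": -1, "slide": [1, 0, 0], "spin": 0}, {"hand": -1, "slide": [0, 0, 0], "spin": 0}]}}

```text
time: 12.55
tool_pos: [0.6327, -0.1024, 0.0646]
tool_rot: [-1.96, 1.544, 2.62]
contact_force: [-1.3, 0.2, -1.9]
opening: 0.0099
```

>>> {"method": "send_rows", "body": {"motion": [{"hand": -1, "slide": [2, 0, 0], "spin": 0}, {"hand": -1, "slide": [2, 0, 0], "spin": 0}]}}

```text
time: 12.75
tool_pos: [0.6329, -0.1026, 0.0642]
tool_rot: [-1.969, 1.546, 2.611]
contact_force: [-7.1, 1.4, 18.4]
opening: 0.0099
```

```bash
python3 - <<'E'
from look import *
s,p,T=look("w11"); print(np.round(Rm(s),4)[:,0], s["contact_force"].round(1))
E
python3 rel.py w11
```

```text
pos [ 0.6329 -0.1026  0.0642] psi -0.1318 qvel 0.013
[-0.0214  0.0126 -0.9997] [-7.1  1.4 18.4]
foot X min [578.7 579.6] Y max [8.9 9.2] Z [46.2 48.  49.5]
 -> foot centre X 613.0 Y -18.9
lip +y: Y [ 8.5 16.3 19.8] X [568.4 648.2] 1909
fence X [649.5 653.3 657.1] 813
floor Y max [12.4 12.9]
```

>>> {"method": "send_rows", "body": {"motion": [{"hand": -1, "slide": [0, 0, 0], "spin": 0}, {"hand": -0.4, "slide": [0, 0, 0], "spin": 0}, {"hand": -0.4, "slide": [0, 0, 0], "spin": 0}, {"hand": 0, "slide": [0, 0, 0], "spin": 0}, {"hand": 0, "slide": [0, 0, 0], "spin": 0}, {"hand": 0, "slide": [0, 0, 0], "spin": 0}]}}

```text
time: 13.4
tool_pos: [0.6337, -0.1027, 0.0635]
tool_rot: [-1.989, 1.548, 2.591]
contact_force: [0.5, 0.1, -0.7]
opening: 0.0439
```

```bash
python3 - <<'E'
from look import *
s,p,T=look("w12"); print(np.round(Rm(s),4)[:,0], s["contact_force"].round(1),s["opening"])
E
python3 rel.py w12
```

```text
pos [ 0.6337 -0.1027  0.0635] psi -0.1318 qvel 0.005
[-0.0197  0.0121 -0.9997] [ 0.5  0.1 -0.7] 0.04387551514428371
foot X min [579.  579.9] Y max [8.7 9. ] Z [45.5 47.1 48.4]
 -> foot centre X 613.4 Y -19.1
lip +y: Y [ 8.3 16.4 19.8] X [568.5 648.4] 1880
fence X [649.5 653.3 657.1] 1265
floor Y max [12.4 12.9]
```

View pics/w12.png

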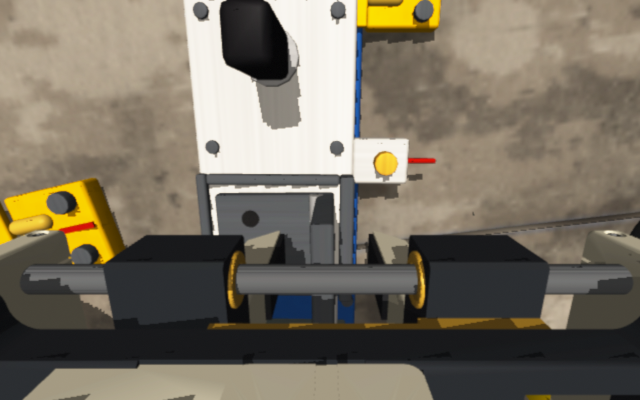

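>>> {"method": "send_rows", "body": {"motion": [{"hand": 0.3, "slide": [-8, 0, 0], "spin": 0}, {"hand": 0.3, "slide": [-15, 0, 0], "spin": 0}, {"hand": 0.3, "slide": [-25, 0, 0], "spin": 0}, {"hand": 0.5, "slide": [-25, 0, 0], "spin": 0}, {"hand": 0.5, "slide": [-20, 0, 0], "spin": 0}, {"hand": 0.5, "slide": [-10, 0, 0], "spin": 0}, {"hand": 0.5, "slide": [0, 0, 0], "spin": 0}]}}

```text
time: 14.15
tool_pos: [0.6358, -0.104, 0.1724]
tool_rot: [-1.99, 1.548, 2.59]
contact_force: [-0.2, 0.0, 0.2]
opening: 0.069
```

```bash
python3 - <<'E'
from look import *
s,p,T=look("w13"); print(np.round(Rm(s),4)[:,0], s["contact_force"].round(1),s["opening"])
W=cloud(p,T); X=W[...,:2]@xh*1e3; Y=W[...,:2]@yh*1e3; Z=W[...,2]*1e3
k=(Z>85)&(Z<100)&(Y>50)&(Y<130)&(abs(X-611)<40); q=np.c_[X[k],Y[k]].astype(np.float32); print("grip top",k.sum(),cv2.minAreaRect(q) if len(q) else None,np.median(Z[k]))
h=cv2.cvtColor(p["pixels"],cv2.COLOR_BGR2HSV); red=((h[...,0]<6)|(h[...,0]>174))&(h[...,1]>150)&(h[...,2]>80)
n,l,st,c=cv2.connectedComponentsWithStats(red.astype(np.uint8))
for i in range(1,n):
    if st[i,4]>8: 
        m=l==i; print(c[i].round(1),st[i].tolist(),"X,Y,Z",np.nanmedian(X[m]).round(1),np.nanmedian(Y[m]).round(1),np.nanmedian(Z[m]).round(1))
E
python3 rel.py w13
```

```text
pos [ 0.6358 -0.104   0.1724] psi -0.1319 qvel 0.011
[-0.0197  0.0121 -0.9997] [-0.2  0.   0.2] 0.0690274485151387
grip top 1013 ((612.7103271484375, 81.4177017211914), (23.509981155395508, 20.2180118560791), 89.77481842041016) 92.48128426974583
[388.3  31.5] [380, 31, 18, 2, 35] X,Y,Z 696.1 123.9 14.5
[25.7 69.9] [18, 67, 16, 7, 39] X,Y,Z 359.1 91.9 14.2
[387. 143.] [379, 142, 17, 3, 51] X,Y,Z 696.9 27.3 34.3
[158.  190.4] [147, 188, 22, 6, 50] X,Y,Z 472.8 -21.6 19.3Traceback (most recent call last):
  File "rel.py", line 17, in <module>
    for n in sys.argv[1:]: rel(n)
                           ~~~^^^
  File "rel.py", line 6, in rel
    n,l,st,_=cv2.connectedComponentsWithStats(foot.astype(np.uint8)); foot=l==1+np.argmax(st[1:,4])
                                                                                ~~~~~~~~~^^^^^^^^^^
    return _wrapfunc(a, 'argmax', axis=axis, out=out, **kwds)
    return bound(*args, **kwds)
ValueError: attempt to get argmax of an empty sequence
```

View pics/w13.png

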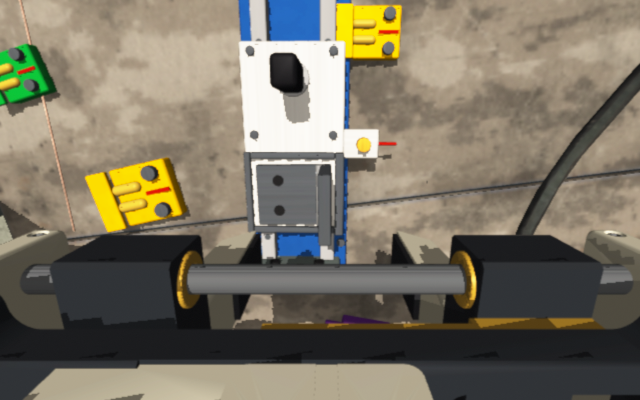

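Run:
```python
from h import *
from cell import observe
for nm in ("w5","w6","w13"):
    s,p=pickle.load(open(nm+".pkl","rb")); T=wfc(p,s)
    h=cv2.cvtColor(p["pixels"],cv2.COLOR_BGR2HSV); red=((h[...,0]<6)|(h[...,0]>174))&(h[...,1]>150)&(h[...,2]>80)
    n,l,st,c=cv2.connectedComponentsWithStats(red.astype(np.uint8))
    for i in range(1,n):
        if st[i,4]>8:
            for z in (.014,.034):
                w=onplane(p,T,c[i],z); X=w[:2]@xh*1e3;Y=w[:2]@yh*1e3
                if 680<X<715: print(nm,z,X.round(1),Y.round(1))
plan(observe(),[0.6176,-0.0011,0.15],psi=-1.705,n=12)
```

```text
w5 0.014 706.3 27.7
w5 0.034 697.4 27.0
w5 0.014 708.5 -211.5
w5 0.034 699.5 -197.7
w6 0.014 695.8 124.1
w6 0.034 691.7 119.4
w6 0.014 701.4 24.5
w6 0.034 696.9 26.9
w13 0.014 696.4 124.0
w13 0.034 693.3 119.4
w13 0.014 700.2 25.7
w13 0.034 696.9 27.3
cur [ 0.6354 -0.1039  0.1715] psi -0.1319 dpsi -1.5731 n 12
[1.8, -2.6, -8.3] 0.1311
[1.8, -3.7, -7.9] 0.1311
[1.8, -4.7, -7.3] 0.1311
[1.8, -5.6, -6.7] 0.1311
[1.8, -6.4, -5.9] 0.1311
[1.8, -7.1, -5.0] 0.1311
[1.8, -7.7, -4.0] 0.1311
[1.8, -8.2, -3.0] 0.1311
[1.8, -8.5, -1.9] 0.1311
[1.8, -8.7, -0.8] 0.1311
[1.8, -8.7, 0.4] 0.1311
[1.8, -8.6, 1.5] 0.1311
```

>>> {"method": "send_rows", "body": {"motion": [{"hand": 0.2, "slide": [1, -2.5, -8.5], "spin": 0.13}, {"hand": 0.2, "slide": [1, -3.5, -8], "spin": 0.13}, {"hand": 0.2, "slide": [1, -4.5, -7.5], "spin": 0.13}, {"hand": 0.2, "slide": [1, -5.5, -6.5], "spin": 0.13}, {"hand": 0.2, "slide": [1, -6.5, -6], "spin": 0.13}, {"hand": 0.2, "slide": [1, -7, -5], "spin": 0.13}, {"hand": 0.2, "slide": [1, -7.5, -4], "spin": 0.13}, {"hand": 0.2, "slide": [1, -8, -3], "spin": 0.13}]}}

```text
time: 15.0
tool_pos: [0.6193, -0.0329, 0.1527]
tool_rot: [-0.75, 1.528, 2.748]
contact_force: [-0.0, -0.8, -0.4]
opening: 0.055
```

Run:
```python
from h import *
from cell import observe
plan(observe(),[0.6176,-0.0011,0.15],psi=-1.705,n=4)
```

```text
cur [ 0.6193 -0.0329  0.1527] psi -1.2149 dpsi -0.4901 n 4
[0.7, -7.6, -2.4] 0.1225
[0.7, -7.8, -1.4] 0.1225
[0.7, -8.0, -0.4] 0.1225
[0.7, -8.0, 0.5] 0.1225
```

>>> {"method": "send_rows", "body": {"motion": [{"hand": 0.2, "slide": [1, -8, -2.5], "spin": 0.13}, {"hand": 0.2, "slide": [1, -8, -1.5], "spin": 0.13}, {"hand": 0.2, "slide": [1, -8, -0.5], "spin": 0.13}, {"hand": 0.2, "slide": [0, -6, 0], "spin": 0.1}, {"hand": 0.2, "slide": [0, 0, 0], "spin": 0}, {"hand": 0.2, "slide": [0, 0, 0], "spin": 0}]}}

```text
time: 15.6
tool_pos: [0.6138, 0.0005, 0.1409]
tool_rot: [-0.173, 1.513, 2.816]
contact_force: [-0.2, 0.1, 1.0]
opening: 0.0551
```

```bash
cat > meas.py <<'E'
from look import *
def meas(nm):
    s,p,T=look(nm); print("tool axes",np.round(Rm(s),3).tolist(),"F",s["contact_force"].round(1),"open",round(s["opening"],4))
    t=np.array(s["tool_pos"])*1e3; print("TCP rail X,Y,Z",(t[:2]@xh).round(1),(t[:2]@yh).round(1),t[2].round(1))
    W=cloud(p,T); X=W[...,:2]@xh*1e3; Y=W[...,:2]@yh*1e3; Z=W[...,2]*1e3
    k=(Z>85)&(Z<100)&(abs(X-611)<40)&(Y>50)&(Y<220)
    n,l,st,c=cv2.connectedComponentsWithStats(k.astype(np.uint8))
    for i in range(1,n):
        if st[i,4]>150: 
            m=l==i; print("z~90 blob",st[i,4],"X",np.percentile(X[m],[1,50,99]).round(1),"Y",np.percentile(Y[m],[1,50,99]).round(1),"px",c[i].round())
    h=cv2.cvtColor(p["pixels"],cv2.COLOR_BGR2HSV); red=((h[...,0]<6)|(h[...,0]>174))&(h[...,1]>150)&(h[...,2]>60)
    n,l,st,c=cv2.connectedComponentsWithStats(red.astype(np.uint8))
    for i in range(1,n):
        if st[i,4]>8:
            zz=np.nanmedian(Z[l==i]); z=.034 if zz>25 else .014
            w=onplane(p,T,c[i],z); x=w[:2]@xh*1e3;y=w[:2]@yh*1e3
            if 670<x<730: print("BALL" if z>.02 else "NOTCH","X",x.round(1),"Y",y.round(1),"z",zz.round(1),"px",c[i].round(1))
if __name__=="__main__": meas(sys.argv[1])
E
python3 meas.py w14
```

```text
pos [6.138e-01 5.000e-04 1.409e-01] psi -1.7239 qvel 0.01
tool axes [[-0.055, -0.152, -0.987], [0.019, -0.988, 0.152], [-0.998, -0.01, 0.057]] F [-0.2  0.1  1. ] open 0.0551
TCP rail X,Y,Z 608.2 82.5 140.9
z~90 blob 1009 X [603.5 614.1 622.3] Y [69.7 81.8 93.4] px [329. 209.]
BALL X 696.5 Y 27.1 z 34.3 px [398.8  79. ]
NOTCH X 696.2 Y 124.0 z 14.2 px [275.4  82.8]
```

View pics/w14.png

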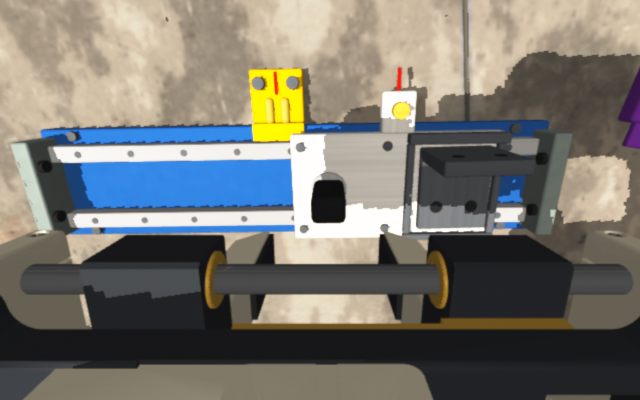

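>>> {"method": "send_rows", "body": {"motion": [{"hand": 0.2, "slide": [10, 0.5, -1.5], "spin": -0.005}, {"hand": 0.2, "slide": [14, 0.3, -1.6], "spin": -0.005}, {"hand": 0.2, "slide": [14, 0.3, -1.6], "spin": -0.005}, {"hand": 0.2, "slide": [12, 0.3, -1.6], "spin": -0.004}, {"hand": 0.2, "slide": [8, 0.3, -1], "spin": 0}, {"hand": 0.2, "slide": [0, 0, 0], "spin": 0}, {"hand": 0.2, "slide": [0, 0, 0], "spin": 0}]}}

```text
time: 16.35
tool_pos: [0.6165, -0.0029, 0.075]
tool_rot: [-0.183, 1.509, 2.83]
contact_force: [-0.3, 0.4, 0.8]
opening: 0.0549
```

```bash
python3 meas.py w15
```

```text
pos [ 0.6165 -0.0029  0.075 ] psi -1.7002 qvel 0.012
tool axes [[-0.059, -0.129, -0.99], [0.019, -0.992, 0.128], [-0.998, -0.011, 0.061]] F [-0.3  0.4  0.8] open 0.0549
TCP rail X,Y,Z 611.4 79.5 75.0
z~90 blob 560 X [612.  623.3 624.3] Y [106.8 112.7 123.4] px [254. 246.]
z~90 blob 1100 X [613.1 619.1 622.5] Y [70.  81.6 93.2] px [322. 252.]
z~90 blob 155 X [611.1 620.1 623.2] Y [50.1 51.8 52.1] px [385. 252.]
BALL X 696.7 Y 27.2 z 34.2 px [420.5  82.2]
NOTCH X 696.1 Y 124.0 z 14.4 px [257.5  83.2]
```

View pics/w15.png

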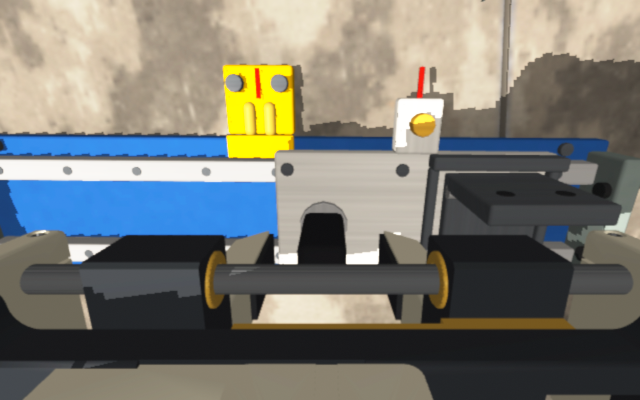

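>>> {"method": "send_rows", "body": {"motion": [{"hand": 0.2, "slide": [5, -1, -1], "spin": 0}, {"hand": 0.2, "slide": [5, -1, -1], "spin": 0}, {"hand": 0.2, "slide": [4, 0, -0.5], "spin": 0}, {"hand": 0.2, "slide": [0, 0, 0], "spin": 0}]}}

```text
time: 16.8
tool_pos: [0.6196, -0.0007, 0.0614]
tool_rot: [-0.194, 1.512, 2.819]
contact_force: [-0.1, 0.0, 0.8]
opening: 0.0547
```

```bash
python3 meas.py w16
```

```text
pos [ 0.6196 -0.0007  0.0614] psi -1.6999 qvel 0.006
tool axes [[-0.056, -0.129, -0.99], [0.019, -0.992, 0.128], [-0.998, -0.011, 0.058]] F [-0.1  0.   0.8] open 0.0547
TCP rail X,Y,Z 614.1 82.1 61.4
z~90 blob 565 X [621.5 626.8 627.8] Y [109.3 116.6 126. ] px [246. 256.]
z~90 blob 179 X [620.8 626.1 628. ] Y [50.1 52.2 54.5] px [395. 258.]
z~90 blob 242 X [620.5 622.  622.8] Y [71.3 82.2 92.5] px [326. 261.]
z~90 blob 372 X [603.2 606.3 608.5] Y [71.  81.6 92.4] px [327. 298.]
BALL X 696.5 Y 27.2 z 34.4 px [431.3  87.4]
NOTCH X 696.2 Y 124.0 z 14.2 px [257.3  87.7]
```

>>> {"method": "send_rows", "body": {"motion": [{"hand": -0.2, "slide": [0, 0.3, 1], "spin": 0}, {"hand": -0.5, "slide": [0, 0, 0.5], "spin": 0}, {"hand": -1, "slide": [0, 0, 0], "spin": 0}, {"hand": -1, "slide": [0, 0, 0], "spin": 0}, {"hand": -1, "slide": [0, 0, 0], "spin": 0}, {"hand": -1, "slide": [0, 0, 0], "spin": 0}, {"hand": -1, "slide": [0, 0, 0], "spin": 0}], "grip_force": 40}}

```text
time: 17.55
tool_pos: [0.6183, -0.0009, 0.0625]
tool_rot: [-0.188, 1.514, 2.825]
contact_force: [0.3, 0.7, -0.8]
opening: 0.0238
```

```bash
python3 meas.py w17
```

```text
pos [ 0.6183 -0.0009  0.0625] psi -1.6996 qvel 0.002
tool axes [[-0.054, -0.128, -0.99], [0.018, -0.992, 0.128], [-0.998, -0.011, 0.056]] F [ 0.3  0.7 -0.8] open 0.0238
TCP rail X,Y,Z 612.9 81.7 62.5
z~90 blob 1004 X [620.  624.3 626.6] Y [ 61.2  81.8 102.1] px [326. 257.]
z~90 blob 187 X [603.4 604.8 606.8] Y [71.6 81.2 91.8] px [327. 297.]
BALL X 696.5 Y 27.1 z 34.3 px [430.4  85.4]
NOTCH X 696.6 Y 124.1 z 14.3 px [256.8  85. ]
```

>>> {"method": "send_rows", "body": {"motion": [{"hand": -1, "slide": [0, -6, 0], "spin": 0}, {"hand": -1, "slide": [0, -12, 0], "spin": 0}, {"hand": -1, "slide": [0, -12, 0], "spin": 0}, {"hand": -1, "slide": [0, -12, 0], "spin": 0}, {"hand": -1, "slide": [0, -12, 0], "spin": 0}, {"hand": -1, "slide": [0, -8, 0], "spin": 0}, {"hand": -1, "slide": [0, -4, 0], "spin": 0}, {"hand": -1, "slide": [0, 0, 0], "spin": 0}]}}

```text
time: 18.4
tool_pos: [0.628, 0.0705, 0.0624]
tool_rot: [-0.166, 1.515, 2.849]
contact_force: [2.0, -2.7, -1.4]
opening: 0.0237
```

```bash
python3 meas.py w18
```

```text
pos [0.628  0.0705 0.0624] psi -1.6983 qvel 0.007
tool axes [[-0.053, -0.127, -0.99], [0.016, -0.992, 0.126], [-0.998, -0.009, 0.055]] F [ 2.  -2.7 -1.4] open 0.0237
TCP rail X,Y,Z 613.0 153.8 62.4
z~90 blob 3003 X [636.3 643.4 646.5] Y [50.5 67.8 81.7] px [541. 224.]
z~90 blob 1030 X [619.9 624.3 626.6] Y [133.3 154.  174.3] px [326. 257.]
z~90 blob 182 X [603.1 605.  607.1] Y [143.8 153.4 163.8] px [327. 296.]
BALL X 696.6 Y 99.2 z 34.1 px [430.5  85.4]
NOTCH X 696.3 Y 124.2 z 14.3 px [378.2  86.5]
```

View pics/w18.png

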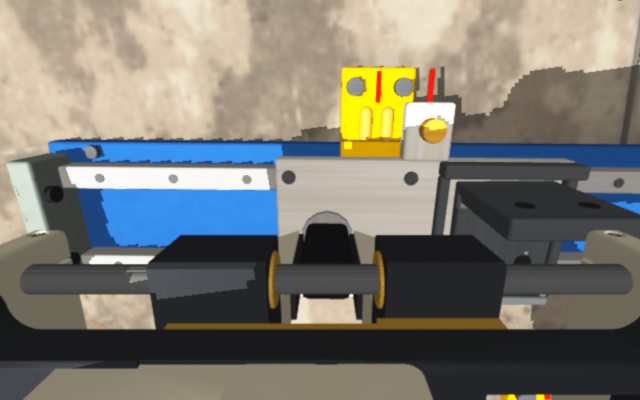

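>>> {"method": "send_rows", "body": {"motion": [{"hand": -1, "slide": [0, -4, 0], "spin": 0}, {"hand": -1, "slide": [0, -4, 0], "spin": 0}, {"hand": -1, "slide": [0, -3, 0], "spin": 0}, {"hand": -1, "slide": [0, -3, 0], "spin": 0}]}}

```text
time: 18.85
tool_pos: [0.6297, 0.0832, 0.0625]
tool_rot: [-0.146, 1.515, 2.866]
contact_force: [0.7, -4.9, -1.8]
opening: 0.0237
```

```bash
python3 meas.py w19 | grep -v blob
```

```text
pos [0.6297 0.0832 0.0625] psi -1.7005 qvel 0.049
tool axes [[-0.054, -0.129, -0.99], [0.015, -0.992, 0.129], [-0.998, -0.008, 0.056]] F [ 0.7 -4.9 -1.8] open 0.0237
TCP rail X,Y,Z 613.0 166.6 62.5
BALL X 696.3 Y 111.9 z 34.3 px [430.1  85.7]
NOTCH X 696.4 Y 124.2 z 14.3 px [399.3  86.2]
```

>>> {"method": "send_rows", "body": {"motion": [{"hand": -1, "slide": [0, -3, 0], "spin": 0}, {"hand": -1, "slide": [0, -3, 0], "spin": 0}]}}

```text
time: 19.1
tool_pos: [0.6305, 0.0885, 0.0625]
tool_rot: [-0.125, 1.514, 2.887]
contact_force: [1.1, -1.7, -2.7]
opening: 0.0238
```

```bash
python3 meas.py w20 | grep -v blob
```

```text
pos [0.6305 0.0885 0.0625] psi -1.7009 qvel 0.047
tool axes [[-0.055, -0.13, -0.99], [0.014, -0.992, 0.129], [-0.998, -0.007, 0.056]] F [ 1.1 -1.7 -2.7] open 0.0238
TCP rail X,Y,Z 613.0 172.0 62.5
BALL X 696.4 Y 117.2 z 34.3 px [430.2  85.5]
NOTCH X 696.1 Y 124.3 z 14.3 px [408.2  86.7]
```

>>> {"method": "send_rows", "body": {"motion": [{"hand": -1, "slide": [0, -3, 0], "spin": 0}, {"hand": -1, "slide": [0, -2, 0], "spin": 0}]}}

```text
time: 19.35
tool_pos: [0.6314, 0.0952, 0.0625]
tool_rot: [-0.163, 1.514, 2.849]
contact_force: [2.2, 2.5, -2.3]
opening: 0.024
```

```bash
python3 meas.py w21 | grep -v blob
```

```text
pos [0.6314 0.0952 0.0625] psi -1.7009 qvel 0.034
tool axes [[-0.054, -0.13, -0.99], [0.016, -0.992, 0.129], [-0.998, -0.009, 0.056]] F [ 2.2  2.5 -2.3] open 0.024
TCP rail X,Y,Z 613.0 178.7 62.5
BALL X 696.6 Y 124.1 z 34.4 px [430.1  85. ]
NOTCH X 696.2 Y 124.2 z 14.4 px [419.8  86.6]
```

>>> {"method": "send_rows", "body": {"motion": [{"hand": -1, "slide": [0, 0, 0], "spin": 0}]}}

```text
time: 19.5
tool_pos: [0.6314, 0.0956, 0.0625]
tool_rot: [-0.157, 1.515, 2.856]
contact_force: [2.2, -3.5, -2.2]
opening: 0.0238
```

```bash
python3 meas.py w22 | grep -v blob
```

```text
pos [0.6314 0.0956 0.0625] psi -1.7 qvel 0.007
tool axes [[-0.054, -0.129, -0.99], [0.016, -0.992, 0.128], [-0.998, -0.009, 0.055]] F [ 2.2 -3.5 -2.2] open 0.0238
TCP rail X,Y,Z 613.0 179.1 62.5
BALL X 696.3 Y 124.5 z 34.5 px [430.2  85.8]
NOTCH X 696.2 Y 124.2 z 14.3 px [420.6  86.9]
```

View pics/w22.png

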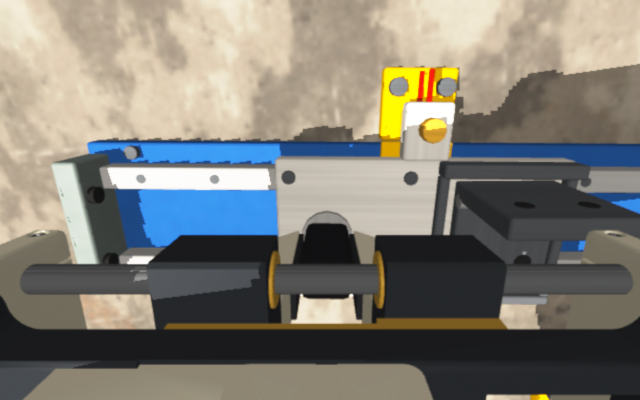

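>>> {"method": "send_rows", "body": {"motion": [{"hand": -1, "slide": [0, 0, 0], "spin": 0}, {"hand": -1, "slide": [0, 0, 0], "spin": 0}, {"hand": -1, "slide": [0, 0, 0], "spin": 0}]}}

```text
time: 19.85
tool_pos: [0.6314, 0.0956, 0.0625]
tool_rot: [-0.162, 1.515, 2.85]
contact_force: [2.6, -0.2, -3.0]
opening: 0.0237
```

```bash
python3 meas.py w23 | grep -v blob
python3 - <<'E'
from h import *
from cell import vision,observe
for i in range(4): print(observe()["contact_force"].round(1)); p=vision.read_camera("scene")
p=vision.read_camera("scene"); c=p["pixels"][110:300,180:440]; cv2.imwrite("pics/scene1.png",cv2.resize(c,None,fx=3,fy=3,interpolation=cv2.INTER_CUBIC))
# bracket state in wrist view
s,p=pickle.load(open("w23.pkl","rb")); T=wfc(p,s); W=cloud(p,T); X=W[...,:2]@xh*1e3; Y=W[...,:2]@yh*1e3; Z=W[...,2]*1e3
k=(Z>90)&(Z<103)&(X>625)&(X<660)&(Y>40)&(Y<115); q=np.c_[X[k],Y[k]].astype(np.float32); print(k.sum(),cv2.minAreaRect(q),np.median(Z[k]))
E
```

```text
pos [0.6314 0.0956 0.0625] psi -1.7003 qvel 0.003
tool axes [[-0.054, -0.129, -0.99], [0.016, -0.992, 0.128], [-0.998, -0.009, 0.055]] F [ 2.6 -0.2 -3. ] open 0.0237
TCP rail X,Y,Z 613.0 179.2 62.5
BALL X 696.5 Y 124.5 z 34.4 px [430.2  85.3]
NOTCH X 696.2 Y 124.2 z 14.3 px [420.6  86.8]
[ 1.7 -0.4 -2.1]
[ 2.6  0.1 -2.4]
[ 1.9 -0.1 -3.3]
[ 2.4  0.1 -3. ]
3694 ((641.4654541015625, 79.30226135253906), (10.763359069824219, 56.48234558105469), 0.8388898372650146) 98.53192755712752
```

View pics/scene1.png

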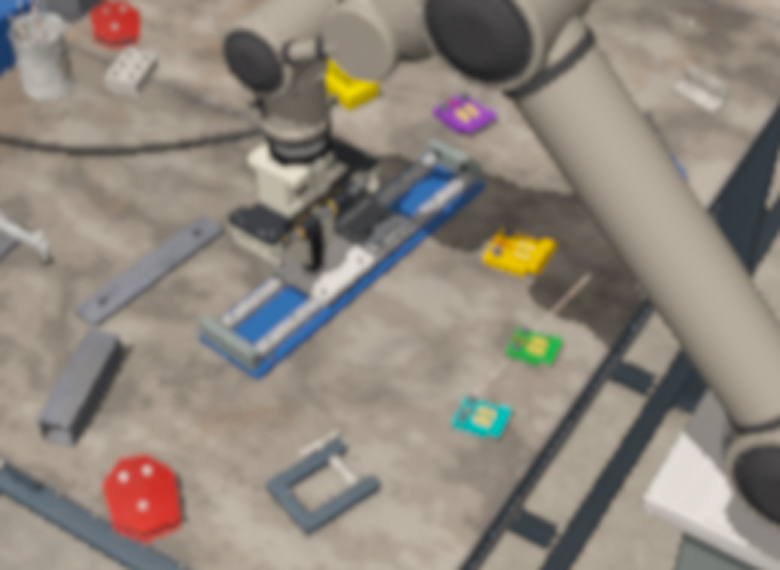

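```bash
python3 -c "
from cell import job
print(job.hand_in())"
```

```text
the job is handed in; nothing more can be done
None
```

The bracket is seated in the nest, and I slid the carriage until its plunger sat in the notch of the small yellow block. I handed the job in at about 20 s on the robot's clock, with the gripper still closed on the carriage.

**Bracket:** I gripped it by its upright plate, turned it about 76° to line up with the nest, and set it down with the plate along the fence. In the last wrist image the plate's centre is 1.1 mm across the rail and 0.1 mm along it from where it should be. Its top reads 98.5 mm against 98, so it sits flat. About 2 mm of the nest's play was left between the plate and the fence when I set it down; I did not push it up against the fence.

**Carriage:** I slid it about 97 mm by its black grip. The ball's mark came to 0.3 mm from the notch's mark along the rail, within my roughly 1 mm measuring error. The carriage snapped forward over the first ridge, and afterwards the force along the rail read about zero. It did not run past the notch, and the grip did not slip.

**Other checks:**
- **Bystanders:** I moved none of the other things. In the last scene image the G-clamp, the magnet and the look-alike blocks are where they began. The arm hid the tape measure, so I could not check it there.
- **Tool tilt:** The tool drifted about 3° off vertical during the moves, which I could not correct.
- **Contact force:** The highest I saw was about 20 N, while setting the bracket down.

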